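# Weigh the tall power module on the spring scale

### The arm

A 6-joint arm with a two-finger parallel gripper is mounted at the origin on the work surface. World frame = base frame: x ahead of the robot, y to its left, z up, the work surface at z = 0. Lengths are in m, angles in rad, forces in N, time in s.
With the tool pointing down it reaches from about 0.425 to 0.95 m from the base axis. Payload 3.5 kg.
Tool frame: the origin (TCP) lies on the centre line of the jaws, within the pads' length; the fingertips stand 17 mm ahead of it and the grasp point (between the pads) lies 2 mm behind it; z points along the fingers, y is the line along which they close (so a half turn about z gives the same grasp; the last joint's range is limited). The gripper opens to 85 mm and grips with 20 to 120 N. Pads are 22 mm wide; open, the fingers measure 114 mm over their backs; the gripper's body (76 mm by 85 mm) begins 54 mm behind the grasp point. The pads swing forward as they close: fully open they stand 13 mm farther back than shut.
Start: joints at [-1.367, 0.286, 1.577, -0, 1.279, -0.15], TCP at [0.234, -0.633, 0.248] pointing down, gripper open.
Joint ranges: [-2.77, 2.77], [-0.9, 2.22], [0.21, 2.48], [-1.53, 4.67], [0.24, 2.81], [-2.84, 2.84]. Speed limits (rad/s): [2.79, 2.79, 3.14, 3.14, 3.14, 3.14].

### API

Orientations are given as a unit quaternion [x, y, z, w].
In Python, from plant import ctrl gives the robot as it stands. The module is installed in compiled form; this text tells all that it offers.
- The arm moves only by the tool drive_tool, never from a script. Its argument "moves" is a list of rows, each a list of 3 entries, a list of its own where there are three numbers: the turn, a rotation vector about the tool's x, y, z in rad, then the shift along the tool's x, y, z in m, then the finger opening in m, from 0 to 0.0854. A call has 1 to 5 rows; each row shifts and turns the commanded pose from where the row before left it, along the tool's axes as they then stand; what a row does not reach is not made up. A row lasts 1/8 s, in which the tool goes at most 62.5 mm and 10.7 degrees, less where a joint would pass 70% of its speed; a pose out of reach is approached as far as the arm can. A call with a gripper value outside its range is refused whole. The fingers move at their own pace and stop on an object; "grip_force" is the grip in N (left out, the last holds). Time passes only in rows, so rows that do not move let the fingers close. It gives the time, the measured TCP pose, the force, the opening and the grip force at its end, in the units of the state.
- ctrl.get_state(): the state, without advancing time (a new reading comes with each control period).
- ctrl.read_camera(name): name is "side" or "top" or "wrist"; returns a dict with "image" (480x640x3 uint8, red, green, blue), "fx", "fy", "cx", "cy" (pixels), "R" (3x3) and "t" (3): a world point X has camera coordinates R X + t. Camera axes: x right, y down, z forward; pixel columns grow to the right and rows downward; lengths in m; the calibration is good to about 2 mm. A picture is of the moment at which its call begins. There is no depth.
- ctrl.sign_off(): hands the job in; it is judged then, once.
The state is a dict: "time": time; "qpos": joint angles; "dq": joint speeds; "joint_efforts": joint torques, N m; "eef_pos": TCP position; "tcp_rot": TCP orientation; "contact_force": force on the tool from outside, world axes, zero at the start; "wrist_torque": the same for the moment, N m; "opening": opening from 0.0 (shut) to 1.0 (fully open); "finger_force": force on a finger pad.
Only numpy, scipy, OpenCV 4.12 (cv2) and the standard library are available. Lean on these libraries where they do the work, as an engineer would, in place of code of your own. Each camera call takes 0.05 s, during which the arm holds its last target. There are 200 camera calls.

### The job

Weigh the taller of the two grey power modules: pick it up by its strap handle, bring the handle over the open tip of the spring scale's hook and lower it onto the hook. Lower it gently so the hook never runs down to its bottom stop, let go, and leave the module hanging upright and still in the hook with the scale settled. Leave the low module where it is.

Things in the scene. Friction and masses are not known exactly. Their poses are not given: they have to be found in the camera images.
- tall_module_grip (a point): Grip point of the taller module: loose grey box 60x70x90 mm (x,y,z), 0.34-0.56 kg, with a steel strap handle (inverted U along y) on top: outside 50 mm, opening 38 mm wide, 56 mm high; straps 16 mm (x) by 6 mm. Point: mid-opening, 39 mm above the box, 17 mm below the top bar's underside, 129 mm above the foot. Grip from above across the 50 mm (y), so the hook can pass along x. z up.
- low_module_grip (a point): The same point (39 mm above the box's top, mid-handle, z up, y along the handle) of the low module, a bystander: same handle, box only 45 mm tall.
- hook_seat (a point): Mid-seat, on top of the 10 mm bar, moves with it; 215 mm above the bench unloaded. Seat 48 mm long along x, level; the handle's top bar rests across it (along y, either way round). Open tip at -x, 39 mm from here, rises 13 mm: the handle must come onto it from the -x side; at +x the bar steps up 14 mm and runs to a 296 mm high column, nearest part 105 mm from here. Base 12 mm thick. z up.
- scale_hook (a joint): Dip of the hook (m): 0 unloaded, grows straight down, bottom stop at 0.05. Damped spring: about 0.4 N preload, then 4 mm per newton, so the tall module brings it to rest 12 to 20 mm down after about 1 s of bobbing.

How it is judged:
At the end, for the whole second after the job is handed in: The tall module hangs by its handle in the hook's seat (grip point within 25 mm horizontally of the seat and 7 to 30 mm below it), within 15 degrees of upright, its weight dipping the hook by more than 8 mm; module and hook at rest (hook below 10 mm/s, module below 30 mm/s and 0.3 rad/s) (value of joint scale_hook above 0.008 m and velocity of joint scale_hook between -0.01 and 0.01 m/s and horizontal distance between tall_module_grip and hook_seat below 0.025 m and z of tall_module_grip in the frame of hook_seat between -0.03 and -0.007 m and angle between tall_module_grip's own z axis and vertical below 0.26 rad and linear speed of tall_module below 0.03 m/s and angular speed of tall_module below 0.3 rad/s); the robot touches nothing.
It fails at once if the hook is driven down to its bottom stop (dip over 45 mm) (value of joint scale_hook above 0.045 m).
It fails at once if the low module is shifted by more than 30 mm (distance of low_module_grip from where it was at the start of the episode above 0.03 m).
It also fails if it takes over 54 s, if anything falls off the work surface, if the arm or the gripper's body presses on something with over 40 N, if the wrist force passes 120 N, or if a joint passes its speed limit or range.

## Working session

There is one attempt and no reset: what is moved stays moved. The work goes in short steps, Python scripts to look and compute and a tool call to move; the robot and the scene stay as the last step left them, time stands still between calls to the robot, and variables do not carry over. Pictures are saved under pics/ and viewed, at most 10 in all, crops included, and the job is handed in when it is done.

Besides the shell and the picture viewer there is one more tool, called after "Request:" as a command line: name --argument value ..., lists and objects as JSON in quotes. drive_tool: Moves the arm, as the interface text tells. Its arguments: {"type":"object","properties":{"moves":{"type":"array","items":{"type":"array"}},"grip_force":{"type":"number"}},"required":["moves"]}

```bash
mkdir -p pics; python3 - <<'E'
from plant import ctrl
import cv2,numpy as np
for n in("side","top"):
    c=ctrl.read_camera(n);cv2.imwrite(f"pics/{n}0.png",c["image"][:,:,::-1])
    print(n,c["fx"],c["fy"],c["cx"],c["cy"],np.round(c["R"],4).tolist(),np.round(c["t"],4).tolist(), (-np.array(c["R"]).T@c["t"]).round(3))
s=ctrl.get_state();print(s["time"],s["eef_pos"],s["tcp_rot"],s["contact_force"],s["opening"])
E
```

```text
side 560.3601096624856 560.3601096624856 318.6801027524602 230.88597829698446 [[-0.9956, -0.0921, -0.0188], [-0.0321, 0.5211, -0.8529], [0.0883, -0.8485, -0.5217]] [0.5329, 0.1589, 1.1173] [0.437 0.914 0.728]
top 586.1687228101008 586.1687228101008 317.14738927253 233.73757208114176 [[-0.0143, -0.9999, -0.0049], [-0.983, 0.015, -0.1828], [0.1828, 0.0022, -0.9831]] [-0.0492, 0.5691, 1.1312] [ 0.352 -0.06   1.216]
0.1 [ 0.23377234 -0.63262687  0.24703222] [ 9.84396466e-01  1.75961310e-01 -1.03977567e-05 -1.10229138e-03] [-1.00801254  0.75160593 -0.57308484] 1.000223032210255
```

View pics/side0.png

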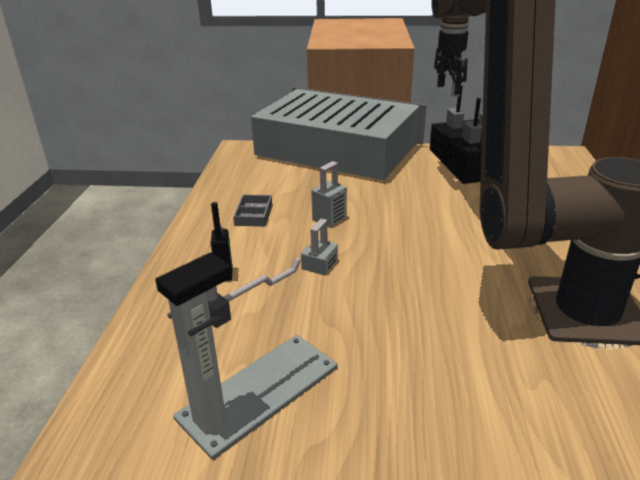

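View pics/top0.png

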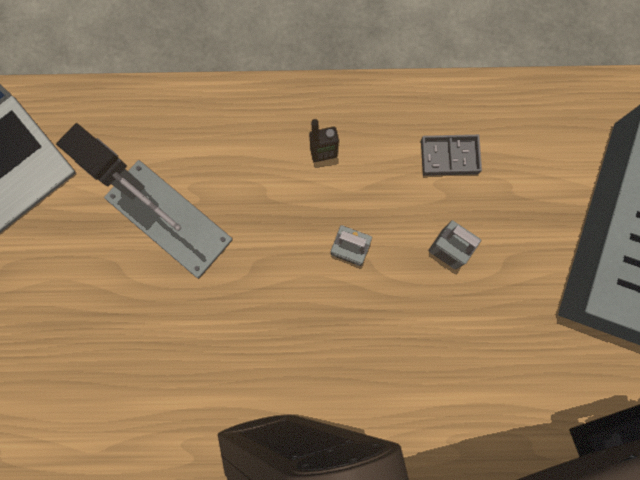

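The side view shows the tall module at about (330,200), the low one at (320,250), and the hook bar from (225,297) to its tip at (300,262). In the top view the tall module is at (455,245), the low one at (350,245), and the hook tip at (180,228). I'll enlarge these areas to get accurate pixel positions.

```bash
python3 - <<'E'
import cv2,numpy as np
s=cv2.imread("pics/side0.png");t=cv2.imread("pics/top0.png")
def cr(im,x,y,w,h,k):
    o=cv2.resize(im[y:y+h,x:x+w],None,fx=k,fy=k,interpolation=cv2.INTER_CUBIC)
    for i in range(0,w,10): cv2.line(o,(i*k,0),(i*k,6 if (x+i)%50 else 14),(0,0,255),1)
    for i in range(0,h,10): cv2.line(o,(0,i*k),(6 if (y+i)%50 else 14,i*k),(0,0,255),1)
    return o
a=np.hstack([cr(t,420,210,80,60,5),cr(s,300,150,80,60,5)])
b=np.hstack([cr(t,110,170,80,60,5),cr(s,220,250,80,60,5)])
cv2.imwrite("pics/zoom1.png",np.vstack([a,b]))
E
```

```text
(no output)
```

View pics/zoom1.png

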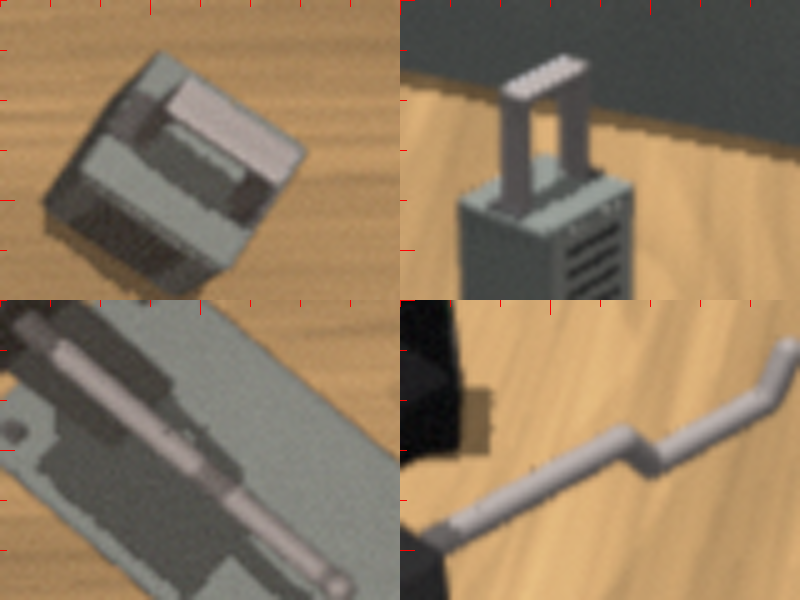

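Zoom: in the top view the handle's top bar runs from (454.8,228.8) to (478.8,243.6). The hook seat runs from about (155,208) to (175,224.5), with the tip near (177.5,227.5). In the side view the seat runs from (271,283.5) to (294,270). Next I'll cast rays.

```bash
cat > h.py <<'E'
import numpy as np
from plant import ctrl
def ray(c,p):
    R=np.array(c["R"]);d=R.T@[(p[0]-c["cx"])/c["fx"],(p[1]-c["cy"])/c["fy"],1];return -R.T@np.array(c["t"]),d/np.linalg.norm(d)
def plane(c,p,z):
    o,d=ray(c,p);return o+d*(z-o[2])/d[2]
def two(c,p,e,q):
    o,d=ray(c,p);u,v=ray(e,q);s=np.linalg.lstsq(np.c_[d,-v],u-o,rcond=None)[0]
    a=o+s[0]*d;b=u+s[1]*v;return (a+b)/2,np.linalg.norm(a-b)
E
python3 - <<'E'
from h import *
np.set_printoptions(precision=4,suppress=True)
t=ctrl.read_camera("top");s=ctrl.read_camera("side")
a=plane(t,(454.8,228.8),.152);b=plane(t,(478.8,243.6),.152)
m=(a+b)/2;print("bar",a,b,m,np.linalg.norm(a-b),np.degrees(np.arctan2(*(a-b)[1::-1])))
# side bar top centre
sp=(300+(545-400)/5,150+78/5);print("2view",two(t,(466.8,236.2),s,sp), plane(s,sp,.152))
p=plane(t,(155,208),.212);q=plane(t,(175,224.5),.212)
print("seat",p,q,(p+q)/2,np.linalg.norm(p-q),np.degrees(np.arctan2(*(p-q)[1::-1])))
print(two(t,(155,208),s,(271,283.5)),two(t,(175,224.5),s,(294,270)))
# bar line from column end to step (higher by 14mm)
u=plane(t,(110+60/5,170+50/5),.226);v=plane(t,(110+205/5,170+170/5),.226);print("long",u,v,np.degrees(np.arctan2(*(u-v)[1::-1])))
# base corners at z=.012
for k in((140,161),(231,239),(199,277),(106,199)):print(plane(t,k,.012))
l=plane(t,(352,238),.107);print("low",l)
from scipy.spatial.transform import Rotation as Q
st=ctrl.get_state();print(st["time"],st["eef_pos"],Q.from_quat(st["tcp_rot"]).as_matrix())
E
```

```text
bar [ 0.5552 -0.3122  0.152 ] [ 0.5268 -0.3547  0.152 ] [ 0.541  -0.3334  0.152 ] 0.05106596281230588 56.26159396544208
2view (array([ 0.5397, -0.3341,  0.1494]), np.float64(0.003386077904554653)) [ 0.5375 -0.3279  0.152 ]
seat [0.589  0.2265 0.212 ] [0.5589 0.1904 0.212 ] [0.5739 0.2084 0.212 ] 0.04704473407198885 50.12459856104258
(array([0.5872, 0.2273, 0.2082]), np.float64(0.005394109816443788)) (array([0.5563, 0.1908, 0.2094]), np.float64(0.006088065010608258))
long [0.6369 0.2821 0.226 ] [0.593  0.2297 0.226 ] 50.03442998844695
[0.7401 0.3195 0.012 ]
[0.5674 0.1224 0.012 ]
[0.4888 0.1874 0.012 ]
[0.6574 0.3881 0.012 ]
low [ 0.5488 -0.1246  0.107 ]
0.2 [ 0.2338 -0.6328  0.2474] [[ 0.9381  0.3464 -0.0003]
 [ 0.3464 -0.9381  0.0016]
 [ 0.0003 -0.0016 -1.    ]]
```

Both views agree: bar length is 51 mm for a nominal 50, seat length 47 mm for 48, and the heights match.
- **Tall handle:** centre (0.541,-0.333), bar yaw 56°.
- **Seat:** (0.5735,0.2085), hook yaw 50°.

I'm moving above the handle now.

Request:
drive_tool --moves '[[[0,0,0],[0.04,-0.018,-0.01],0.085],[[0,0,0],[0.04,-0.018,-0.01],0.085],[[0,0,0],[0.04,-0.018,-0.01],0.085],[[0,0,0],[0.04,-0.018,-0.01],0.085],[[0,0,0],[0.04,-0.018,0],0.085]]' --grip_force 60

```text
time: 0.82
eef_pos: [0.3914, -0.4787, 0.2895]
tcp_rot: [0.984, 0.176, 0.0, 0.001]
contact_force: [0.3, -0.1, -0.1]
opening: 0.991
finger_force: 0.0
```

Request:
drive_tool --moves '[[[0,0,0],[0.04,-0.018,0],0.085],[[0,0,0],[0.04,-0.018,0],0.085],[[0,0,0],[0.04,-0.018,0],0.085],[[0,0,0],[0.035,-0.015,0],0.085],[[0,0,0],[0.035,-0.015,0],0.085]]'

```text
time: 1.45
eef_pos: [0.5402, -0.3337, 0.2881]
tcp_rot: [0.984, 0.176, -0.0, -0.0]
contact_force: [0.2, 0.1, 0.6]
opening: 0.992
finger_force: 0.0
```

Request:
drive_tool --moves '[[[0,0,0.18],[0,0,0],0.085],[[0,0,0.18],[0,0,0],0.085],[[0,0,0.18],[0,0,0],0.085],[[0,0,0.18],[0,0,0],0.085],[[0,0,0.18],[0,0,0],0.085]]'

```text
time: 2.08
eef_pos: [0.5394, -0.3347, 0.288]
tcp_rot: [0.962, -0.273, -0.0, -0.0]
contact_force: [-0.8, 0.1, 0.5]
opening: 0.992
finger_force: 0.0
```

```bash
python3 - <<'E'
from h import *
import cv2
c=ctrl.read_camera("wrist");cv2.imwrite("pics/w1.png",c["image"][:,:,::-1])
print((-np.array(c["R"]).T@c["t"]).round(3))
def pj(X):
    v=np.array(c["R"])@X+c["t"];return v[0]/v[2]*c["fx"]+c["cx"],v[1]/v[2]*c["fy"]+c["cy"]
for X in([.5552,-.3122,.152],[.5268,-.3547,.152],[.541,-.3334,.152]):print(pj(X))
E
```

```text
[ 0.599 -0.371  0.413]
(np.float64(272.5593311860472), np.float64(236.07442537498304))
(np.float64(354.42431450244203), np.float64(239.0394760305319))
(np.float64(313.46491117476177), np.float64(237.59905919194452))
```

View pics/w1.png

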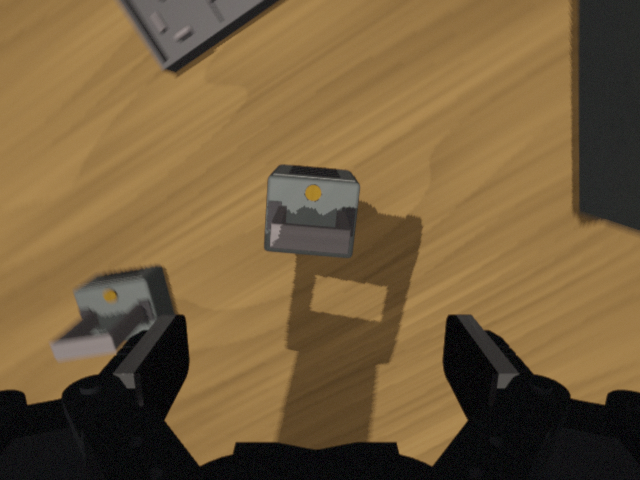

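The wrist view shows the handle bar from (271,235) to (352,238), within 2 px of the prediction. The module is upright and clear of both fingers. I'll trim the pose and descend.

Request:
drive_tool --moves '[[[0,0,0.035],[0.001,-0.003,0.03],0.085],[[0,0,0],[0,0,0.045],0.085],[[0,0,0],[0,0,0.045],0.085],[[0,0,0],[0,0,0.03],0.085],[[0,0,0],[0,0,0.011],0.085]]'

```text
time: 2.75
eef_pos: [0.5407, -0.3318, 0.1245]
tcp_rot: [0.958, -0.286, -0.002, -0.001]
contact_force: [-0.1, 0.1, 0.2]
opening: 0.995
finger_force: 0.0
```

Request:
drive_tool --moves '[[[0,0,0],[0,0,0],0.03],[[0,0,0],[0,0,0],0.03],[[0,0,0],[0,0,0],0.03],[[0,0,0],[0,0,0],0.03],[[0,0,0],[0,0,0],0.03]]' --grip_force 60

```text
time: 3.38
eef_pos: [0.5432, -0.3335, 0.1297]
tcp_rot: [0.958, -0.286, 0.002, 0.001]
contact_force: [1.4, 0.8, 5.5]
opening: 0.578
finger_force: 63.4
```

The handle is gripped: opening 49 mm, force 63 N. Lifting.

Request:
drive_tool --moves '[[[0,0,0],[0,0,-0.015],0.03],[[0,0,0],[0,0,-0.035],0.03],[[0,0,0],[0,0,-0.04],0.03],[[0,0,0],[0,0,-0.04],0.03],[[0,0,0],[0,0,-0.03],0.03]]'

```text
time: 4.0
eef_pos: [0.5411, -0.3325, 0.2881]
tcp_rot: [0.958, -0.287, -0.001, -0.0]
contact_force: [-0.4, -1.1, -3.1]
opening: 0.579
finger_force: 63.4
```

Request:
drive_tool --moves '[[[0,0,-0.1],[0,0,0],0.03],[[0,0,-0.15],[0,0,0],0.03],[[0,0,-0.15],[0,0,0],0.03],[[0,0,-0.15],[0,0,0],0.03],[[0,0,-0.15],[0,0,0],0.03]]'

```text
time: 4.62
eef_pos: [0.5407, -0.3322, 0.2855]
tcp_rot: [0.998, 0.062, -0.002, -0.001]
contact_force: [-0.5, 0.1, -3.5]
opening: 0.58
finger_force: 63.4
```

Request:
drive_tool --moves '[[[0,0,-0.15],[0,0,0],0.03],[[0,0,-0.15],[0,0,0],0.03],[[0,0,-0.15],[0,0,0],0.03],[[0,0,-0.15],[0,0,0],0.03],[[0,0,-0.16],[0,0,0],0.03]]'

```text
time: 5.25
eef_pos: [0.5407, -0.3322, 0.2855]
tcp_rot: [0.904, 0.428, -0.001, -0.002]
contact_force: [-0.0, 0.5, -4.6]
opening: 0.579
finger_force: 63.4
```

Request:
drive_tool --moves '[[[0,0,0],[0.01,-0.01,0],0.03],[[0,0,0],[0.025,-0.024,0],0.03],[[0,0,0],[0.03,-0.0285,0],0.03],[[0,0,0],[0.03,-0.0285,0],0.03],[[0,0,0],[0.03,-0.0285,0],0.03]]'

```text
time: 5.88
eef_pos: [0.5284, -0.1579, 0.2866]
tcp_rot: [0.906, 0.424, -0.001, -0.001]
contact_force: [-0.4, -0.1, -3.8]
opening: 0.58
finger_force: 63.5
```

Request:
drive_tool --moves '[[[0,0,0],[0.03,-0.0285,0],0.03],[[0,0,0],[0.03,-0.0285,0],0.03],[[0,0,0],[0.03,-0.0285,0],0.03],[[0,0,0],[0.03,-0.0285,0],0.03],[[0,0,0],[0.03,-0.0285,0],0.03]]'

```text
time: 6.5
eef_pos: [0.5141, 0.0481, 0.2867]
tcp_rot: [0.906, 0.424, -0.001, -0.001]
contact_force: [0.9, 0.2, -4.6]
opening: 0.579
finger_force: 63.5
```

Request:
drive_tool --moves '[[[0,0,0],[0.03,-0.0285,0],0.03],[[0,0,0],[0.02,-0.018,0],0.03],[[0,0,0],[0.01,-0.01,0],0.03],[[0,0,0],[0,0,0],0.03],[[0,0,0],[0,0,0],0.03]]'

```text
time: 7.12
eef_pos: [0.5103, 0.1276, 0.2872]
tcp_rot: [0.905, 0.425, -0.0, 0.0]
contact_force: [0.1, 0.2, -4.0]
opening: 0.581
finger_force: 63.6
```

Request:
drive_tool --moves '[[[0,0,0],[0,0,0.015],0.03],[[0,0,0],[0,0,0.025],0.03],[[0,0,0],[0,0,0.02],0.03],[[0,0,0],[0,0,0],0.03],[[0,0,0],[0,0,0],0.03]]'

```text
time: 7.75
eef_pos: [0.5108, 0.128, 0.2277]
tcp_rot: [0.905, 0.425, 0.0, 0.0]
contact_force: [0.0, 0.1, -2.5]
opening: 0.578
finger_force: 63.6
```

```bash
python3 - <<'E'
from h import *
import cv2
S={}
for n in("side","wrist","top"):
    S[n]=ctrl.read_camera(n)["image"][:,:,::-1];cv2.imwrite(f"pics/{n}2.png",S[n])
def cr(im,x,y,w,h,k):
    o=cv2.resize(im[y:y+h,x:x+w],None,fx=k,fy=k,interpolation=cv2.INTER_CUBIC)
    for i in range(0,w,10): cv2.line(o,(i*k,0),(i*k,6 if (x+i)%50 else 14),(0,0,255),1)
    for i in range(0,h,10): cv2.line(o,(0,i*k),(6 if (y+i)%50 else 14,i*k),(0,0,255),1)
    return o
o=np.hstack([cr(S["side"],220,180,133,150,3),cr(S["top"],110,150,133,150,3)])
cv2.imwrite("pics/zoom2.png",o)
s=ctrl.get_state();print(s["eef_pos"])
E
```

```text
[0.51111947 0.12829123 0.22860463]
```

View pics/zoom2.png

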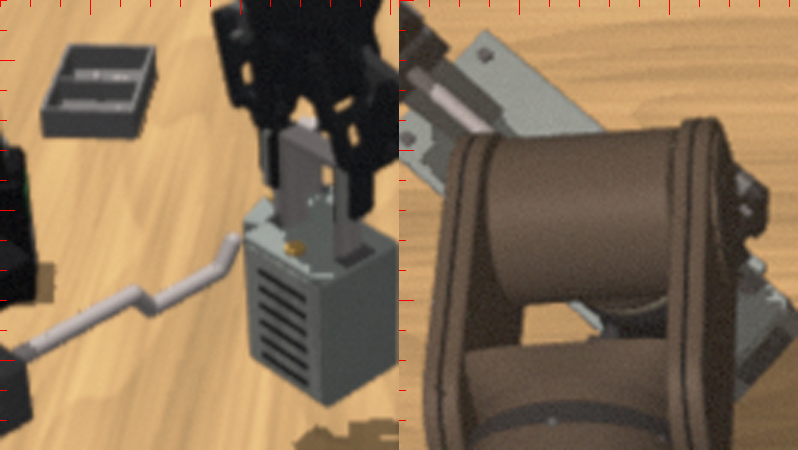

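View pics/wrist2.png

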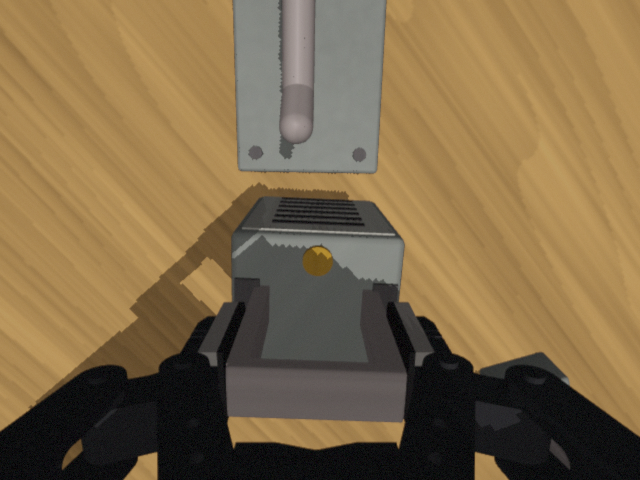

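Side view: the module is upright and the hook tip at (299,259) is level with the handle opening. Wrist view: the tip centre is at (296,128), the bar further back is at (298,20), and the handle centre is at column 317. The hook therefore lies slightly left of the handle. I'll measure the lateral offset.

```bash
python3 - <<'E'
from h import *
from scipy.spatial.transform import Rotation as Q
c=ctrl.read_camera("wrist");s=ctrl.get_state();R=Q.from_quat(s["tcp_rot"]).as_matrix();p=np.array(s["eef_pos"])
for n,u,z in(("tip",(296,126),.223),("bar",(298.5,15),.226),("barL",(282,5),.222),("barR",(315,5),.222),("top bar",(316.5,365),p[2]+.021),("hole",(317,260),p[2]-.041)):
    X=plane(c,u,z);print(n,X.round(4),(R.T@(X-p)).round(4))
t=np.array([.5735,.2085,.215]);print("seat",(R.T@(t-p)).round(4),"yaw",np.degrees(np.arctan2(R[1,0],R[0,0])))
E
```

```text
tip [0.5511 0.1848 0.223 ] [ 0.0691 -0.0052  0.0056]
bar [0.5702 0.2061 0.226 ] [ 0.0976 -0.0041  0.0026]
barL [0.5687 0.2116 0.222 ] [ 0.101  -0.0087  0.0066]
barR [0.5757 0.2059 0.222 ] [0.101  0.0003 0.0066]
top bar [0.5158 0.1329 0.2495] [ 0.0066  0.0008 -0.021 ]
hole [0.5226 0.1406 0.1875] [0.0168 0.0011 0.041 ]
seat [ 0.1016 -0.0031  0.0136] yaw 50.3419940775162
```

Shift y by -5.5 mm to line up, then advance 100 mm along tool x.

Request:
drive_tool --moves '[[[0,0,0],[0.005,-0.0055,0],0.03],[[0,0,0],[0.01,0,0],0.03],[[0,0,0],[0.01,0,0],0.03],[[0,0,0],[0.015,0,0],0.03],[[0,0,0],[0.015,0,0],0.03]]'

```text
time: 8.57
eef_pos: [0.5421, 0.1752, 0.2273]
tcp_rot: [0.905, 0.425, 0.0, -0.0]
contact_force: [-0.6, 0.2, -5.5]
opening: 0.58
finger_force: 63.7
```

Request:
drive_tool --moves '[[[0,0,0],[0.015,0,0],0.03],[[0,0,0],[0.015,0,0],0.03],[[0,0,0],[0.01,0,0],0.03],[[0,0,0],[0.005,0,0],0.03],[[0,0,0],[0,0,0],0.03]]'

```text
time: 9.2
eef_pos: [0.57, 0.209, 0.2272]
tcp_rot: [0.905, 0.426, -0.0, 0.0]
contact_force: [-0.3, 0.4, -3.8]
opening: 0.579
finger_force: 63.7
```

```bash
python3 - <<'E'
from h import *
import cv2
S={n:ctrl.read_camera(n)["image"][:,:,::-1] for n in("side","wrist")}
def cr(im,x,y,w,h,k):
    o=cv2.resize(im[y:y+h,x:x+w],None,fx=k,fy=k,interpolation=cv2.INTER_CUBIC)
    for i in range(0,w,10): cv2.line(o,(i*k,0),(i*k,6 if (x+i)%50 else 14),(0,0,255),1)
    for i in range(0,h,10): cv2.line(o,(0,i*k),(6 if (y+i)%50 else 14,i*k),(0,0,255),1)
    return o
o=np.hstack([cr(S["side"],190,200,133,150,3),cv2.resize(S["wrist"][30:480,120:520],None,fx=1,fy=1)])
cv2.imwrite("pics/zoom3.png",o)
E
```

```text
(no output)
```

View pics/zoom3.png

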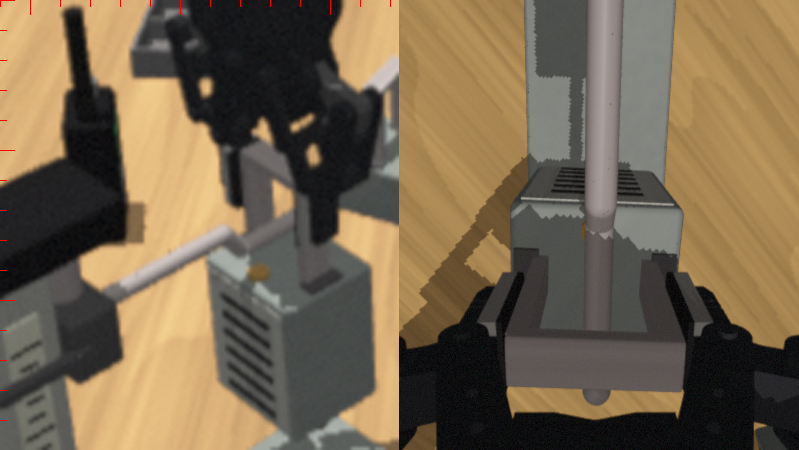

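The side view shows the bar passing through the opening. In the wrist view the hook is centred (crop column about 598) and the tip is just behind the top bar. I'm lowering slowly and watching the force.

Request:
drive_tool --moves '[[[0,0,0],[0.003,0,0.003],0.03],[[0,0,0],[0,0,0.007],0.03],[[0,0,0],[0,0,0.008],0.03],[[0,0,0],[0,0,0.007],0.03],[[0,0,0],[0,0,0.005],0.03]]'

```text
time: 9.93
eef_pos: [0.5715, 0.2111, 0.1965]
tcp_rot: [0.905, 0.425, -0.001, -0.0]
contact_force: [-0.6, -1.0, -2.6]
opening: 0.577
finger_force: 63.7
```

Request:
drive_tool --moves '[[[0,0,0],[0,0,0.004],0.03],[[0,0,0],[0,0,0.003],0.03],[[0,0,0],[0,0,0.003],0.03],[[0,0,0],[0,0,0],0.03],[[0,0,0],[0,0,0],0.03]]'

```text
time: 10.55
eef_pos: [0.572, 0.2112, 0.1877]
tcp_rot: [0.905, 0.425, 0.0, 0.0]
contact_force: [-2.6, -0.9, -1.1]
opening: 0.578
finger_force: 63.9
```

Request:
drive_tool --moves '[[[0,0,0],[0,0,0.002],0.03],[[0,0,0],[0,0,0],0.03],[[0,0,0],[0,0,0],0.03],[[0,0,0],[0,0,0],0.03],[[0,0,0],[0,0,0],0.03]]'

```text
time: 11.18
eef_pos: [0.5721, 0.2112, 0.1855]
tcp_rot: [0.905, 0.425, 0.0, 0.0]
contact_force: [-1.3, -1.1, -1.3]
opening: 0.577
finger_force: 63.9
```

Request:
drive_tool --moves '[[[0,0,0],[0,0,0.002],0.03],[[0,0,0],[0,0,0.002],0.03],[[0,0,0],[0,0,0],0.03],[[0,0,0],[0,0,0],0.03],[[0,0,0],[0,0,0],0.03]]'

```text
time: 11.8
eef_pos: [0.5721, 0.2112, 0.1815]
tcp_rot: [0.905, 0.425, 0.0, 0.0]
contact_force: [1.0, -1.5, 0.3]
opening: 0.578
finger_force: 64.0
```

```bash
python3 - <<'E'
from h import *
import cv2
f=[]
for i in range(12):
    c=ctrl.read_camera("side");f.append(ctrl.get_state()["contact_force"])
print(np.mean(f,0),np.std(f,0))
cv2.imwrite("pics/z4.png",cv2.resize(c["image"][200:350,190:323,::-1],None,fx=4,fy=4,interpolation=cv2.INTER_CUBIC))
E
```

```text
[ 0.51884772 -1.29309409  0.83347034] [0.79559691 0.52810562 0.52347007]
```

View pics/z4.png

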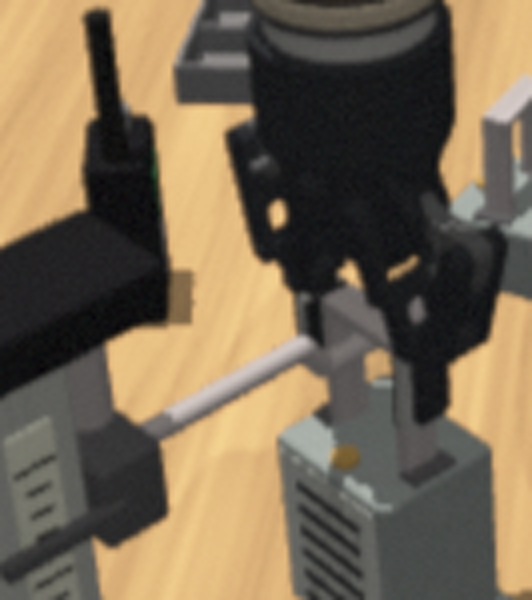

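The bar now rests in the seat with about 15 mm of dip and the wrist force is near zero, so the hook carries the weight. The picture shows the handle's top bar across the seat, just inside the step. Releasing.

Request:
drive_tool --moves '[[[0,0,0],[0,0,0],0.055],[[0,0,0],[0,0,0],0.06],[[0,0,0],[0,0,0],0.07],[[0,0,0],[0,0,0],0.08],[[0,0,0],[0,0,0],0.085]]'

```text
time: 13.02
eef_pos: [0.5719, 0.2113, 0.1813]
tcp_rot: [0.905, 0.425, 0.0, -0.0]
contact_force: [0.3, 0.4, -0.5]
opening: 0.995
finger_force: 0.0
```

Request:
drive_tool --moves '[[[0,0,0],[0,0,0],0.085],[[0,0,0],[0,0,-0.008],0.085],[[0,0,0],[0,0,-0.02],0.085],[[0,0,0],[0,0,-0.03],0.085],[[0,0,0],[0,0,-0.03],0.085]]'

```text
time: 13.65
eef_pos: [0.5722, 0.2113, 0.2722]
tcp_rot: [0.905, 0.425, 0.001, 0.0]
contact_force: [0.6, -0.2, 0.8]
opening: 0.994
finger_force: 0.0
```

Request:
drive_tool --moves '[[[0,0,0],[0,0,-0.03],0.085],[[0,0,0],[-0.02,0,-0.03],0.085],[[0,0,0],[-0.02,0,-0.02],0.085],[[0,0,0],[0,0,0],0.085],[[0,0,0],[0,0,0],0.085]]'

```text
time: 14.28
eef_pos: [0.5463, 0.1806, 0.3494]
tcp_rot: [0.905, 0.425, 0.0, -0.0]
contact_force: [-0.4, -0.7, 0.3]
opening: 0.998
finger_force: 0.0
```

```bash
python3 - <<'E'
from h import *
import cv2
g=[]
for i in range(30):
    c=ctrl.read_camera("side");g.append(cv2.cvtColor(c["image"],cv2.COLOR_RGB2GRAY)[230:370,220:323].astype(int))
print([int(np.abs(g[i]-g[i+6]).max()) for i in range(0,24,3)],[round(float(np.abs(g[i]-g[i+6]).mean()),2) for i in range(0,24,3)])
s=ctrl.get_state();print(s["time"],s["contact_force"])
w=ctrl.read_camera("wrist")["image"][:,:,::-1]
cv2.imwrite("pics/z5.png",np.hstack([cv2.resize(c["image"][200:380,190:350,::-1],None,fx=2.66,fy=2.66)[:470,:],w[5:475,100:470]])[:470,:795])
E
```

```text
[37, 39, 36, 26, 27, 29, 12, 28] [1.04, 1.03, 1.03, 1.03, 1.02, 1.02, 1.01, 1.01]
15.775 [-0.96891363  0.16034246 -0.19759645]
```

View pics/z5.png

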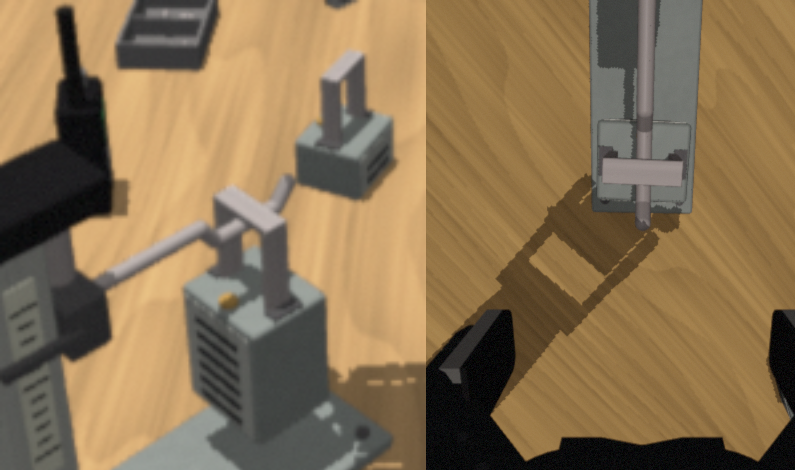

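The module hangs upright near mid-seat, and the gripper is clear and raised. I'll let it settle a little longer and then hand in.

Request:
drive_tool --moves '[[[0,0,0],[0,0,0],0.085],[[0,0,0],[0,0,0],0.085],[[0,0,0],[0,0,0],0.085],[[0,0,0],[0,0,0],0.085],[[0,0,0],[0,0,0],0.085]]'

```text
time: 16.45
eef_pos: [0.5463, 0.1804, 0.3494]
tcp_rot: [0.905, 0.425, 0.0, -0.0]
contact_force: [1.1, -1.1, 1.1]
opening: 0.992
finger_force: 0.0
```

```bash
python3 - <<'E'
from h import *
for i in range(30): ctrl.read_camera("side")
print(ctrl.get_state()["time"]);print(ctrl.sign_off())
E
```

```text
17.95
the job is handed in; nothing more can be done
None
```

I handed the job in at about 18 s: the tall module hangs upright near mid-seat in the scale's hook with the gripper clear, the low module was not touched, and the sign-off gave no verdict.

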